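# Slide a copper backing bar under the bench thickness gauge and bring the probe down on it

### The arm

A 7-joint arm with a two-finger parallel gripper is mounted at the origin on a cart in front of the work surface, level with it; the furniture and walls round the work are solid. World frame = base frame: x ahead of the robot, y to its left, z up, the work surface at z = 0. Lengths are in mm, angles in rad, forces in N, time in s.
With the tool pointing down it reaches from about 400 to 850 mm from the base axis. Payload 10.4 kg.
Tool frame: the origin (TCP) lies where the fingers leave the gripper's body, on its centre line; the fingertips stand 70 mm ahead of it and the grasp point (between the pads) lies 51 mm ahead of it; z points along the fingers, y is the line along which they close (so a half turn about z gives the same grasp; the last joint's range is limited). The gripper opens to 87 mm and grips with 3 to 60 N. Pads are 19 mm wide; open, the fingers measure 117 mm over their backs; the gripper's body (75 mm by 190 mm) begins 51 mm behind the grasp point.
Start: joints at [1.152, 0.332, -0.065, 1.46, 0.022, 1.35, -0.088], TCP at [240.986, -576.689, 292.276] pointing down, gripper open.
Joint ranges: [-2.6, 2.6], [-0.5, 2.12], [-1.47, 1.34], [0.16, 2.42], [-1.27, 4.41], [0.06, 2.06], [-2.6, 2.6]. Speed limits (rad/s): [2.22, 2.22, 2.79, 2.79, 3.14, 3.14, 3.14].

### API

Orientations are given as a unit quaternion [w, x, y, z].
In Python, from cell import arm, cams gives the robot as it stands.
- The arm moves only by the tool drive_tool, never from a script. Its argument "motion" is a list of rows, each a list of 7 numbers: the turn, a rotation vector about the tool's x, y, z as a fraction of full scale, then the shift along the tool's x, y, z as a fraction of full scale, then the opening, from 0 (shut) to 1 (fully open). In form: [[ax, ay, az, dx, dy, dz, fingers], ...]. A call has 1 to 5 rows; each row shifts and turns the commanded pose from where the row before left it, along the tool's axes as they then stand; what a row does not reach is not made up. Full scale, the value 1, is 0.025 m for a shift and 6 degrees for a turn. A row lasts 1/12 s, in which the tool goes at most 41.7 mm and 7.16 degrees, less where a joint would pass 70% of its speed; a pose out of reach is approached as far as the arm can. A call with a number of a shift or a turn outside -1 to 1 is refused whole. A call with a gripper value outside its range is refused whole. The fingers move at their own pace and stop on an object; "grip_force" is the grip in N (left out, the last holds). Time passes only in rows, so rows that do not move let the fingers close. It gives the time, the measured TCP pose, the force, the opening and the grip force at its end, in the units of the state.
- arm.sense(): the state, without advancing time (a new reading comes with each control period).
- cams.capture(name): name is "scene" or "top"; returns a dict with "frame" (400x640x3 uint8, red, green, blue), "camera_matrix" (3x3 intrinsics, pixels), "R" (3x3) and "t" (3): a world point X has camera coordinates R X + t. Camera axes: x right, y down, z forward; pixel columns grow to the right and rows downward; lengths in mm; the calibration is good to about 2 mm. A picture is of the moment at which its call begins. There is no depth.
- arm.finish_job(): hands the job in; it is judged then, once.
The state is a dict: "time": time; "joint_pos": joint angles; "qd": joint speeds; "joint_efforts": joint torques, N m; "eef_pos": TCP position; "tcp_rot": TCP orientation; "contact_force": force on the tool from outside, world axes, zero at the start; "wrist_torque": the same for the moment, N m; "width": opening from 0.0 (shut) to 1.0 (fully open); "grip_force": force on a finger pad.
Only numpy, scipy, OpenCV 4.12 (cv2) and the standard library are available. Lean on these libraries where they do the work, as an engineer would, in place of code of your own. Each camera call takes 0.05 s, during which the arm holds its last target. There are 200 camera calls.

### The job

Measure the copper backing bar: lay it flat along the narrow raised rail of the bench gauge, centred on the rail, and slide it under the low blue bridge right up to the end stop, without knocking it hard against the bridge, while the probe is still up. Then press the red cap down until the probe rests on the bar, and let go, leaving the bar in place. Leave the aluminium bar, the red magnet and the electrode box where they are.

Things in the scene. Friction and masses are not known exactly. Their poses are not given: they have to be found in the camera images.
- copper_center (a point): Centre of the loose copper-coloured bar, 30 (x) x 120 (y, its long axis) x 10 (z) mm, 0.22 to 0.45 kg; the point lies half-way up, 5 mm above its underside. It starts flat on the bench. Its two ends and two faces are alike.
- gauge: Fixed bench thickness gauge, origin on the bench straight under the probe axis. x runs along the rail from its open end (nearer the robot) to the column, z up. Grey base plate 110 mm wide, 12 mm thick, x = -150 to +110 mm. Grey column at x = 56 to 90 mm, 60 mm wide, 98 mm high; the round dial on it reaches 150 mm high, its face at x about 60 mm.
- gauge_bridge: Fixed blue bridge overhanging the rail (same origin and axes as the gauge): 40 mm wide, from x = -22 mm back to the column, underside 61 mm and top 83 mm above the bench (steel collar on it to 87 mm); so 16 mm above the rail, 6 mm above a bar lying there.
- rail_top (a point): Point on top of the steel rail, mid-width, straight under the probe (gauge x = 0, y = 0, 45 mm above the bench); axes as the gauge. The rail is 20 mm wide and runs from gauge x = -145 mm to the end stop. It is dry: a bar pressed down on it drags and may stick.
- stop_face (a point): Foot of the dark end stop's face, on the rail (gauge x = +35 mm, 45 mm above the bench; the stop is 26 mm wide, 14 mm high); axes as the gauge. With the bar against it the bar's centre is at gauge x = -25 mm, its near end at x = -85 mm.
- cap_top (a point): Centre of the top of the round red cap (30 mm across, 8 mm thick) on the probe's plunger, above the bridge; 111 mm above the bench when the probe is fully up. It moves with the plunger; axes as the gauge.
- plunger (a joint): Travel of the probe's vertical plunger in m: 0 = fully up (the 16 mm wide flat probe tip level with the bridge's underside), growing downwards, limit 0.010. It is not sprung: about 5 N moves it and it stays where it is left. It starts between 0 and 0.002; it rests on a bar lying on the rail at about 0.006.
- alu_bar: Loose bystander: silver aluminium bar 12 x 110 (y) x 10 mm, origin at the centre of its underside.
- magnet: Loose bystander: red triangular welding magnet 80 x 90 x 14 mm, origin at the centre of its underside.
- electrode_box: Loose bystander: flat red box with a grey-white lid 32 x 85 (y) x 12 mm, origin at the centre of its underside.
There are look-alikes about, which are no part of the job. Leave any purple or yellow look-alike of the part that bears copper_center alone.

How it is judged (in metres and radians):
On the way:
1. the copper bar lies on the rail under the bridge, up to the end stop, with the probe still up (x of copper_center in the frame of gauge between -0.03 and -0.021 m and y of copper_center in the frame of gauge between -0.007 and 0.007 m and z of copper_center in the frame of gauge between 0.047 and 0.053 m and angle between the y axis of copper_center and the x axis of gauge, either way round below 0.1 rad and angle between the z axis of copper_center and the z axis of gauge, either way round below 0.06 rad and value of joint plunger below 0.0035 m), for 0.2 s.
At the end, for the whole second after the job is handed in: The copper bar lies flat on the rail at rest (tilt under 0.06 rad), its end within 5 mm of the end stop, its centre line within 7 mm of the rail's and within 0.10 rad of its direction, and the plunger is down on it (joint between 0.0047 and 0.0075 m) (x of copper_center in the frame of gauge between -0.03 and -0.021 m and y of copper_center in the frame of gauge between -0.007 and 0.007 m and z of copper_center in the frame of gauge between 0.047 and 0.053 m and angle between the y axis of copper_center and the x axis of gauge, either way round below 0.1 rad and angle between the z axis of copper_center and the z axis of gauge, either way round below 0.06 rad and value of joint plunger between 0.0047 and 0.0075 m and linear speed of copper_bar below 0.02 m/s); the robot touches nothing.
It fails at once if the bar is knocked against the bridge with more than 15 N (contact force between copper_bar and gauge_bridge above 15 N).
It fails at once if the aluminium bar is moved by more than 25 mm (distance of alu_bar from where it was at the start of the episode above 0.025 m).
It fails at once if the red magnet is moved by more than 25 mm (distance of magnet from where it was at the start of the episode above 0.025 m).
It fails at once if the electrode box is moved by more than 25 mm (distance of electrode_box from where it was at the start of the episode above 0.025 m).
It also fails if it takes over 48 s, if anything falls off the work surface, if the arm or the gripper's body presses on something with over 40 N, if the wrist force passes 120 N, or if a joint passes its speed limit or range.

## Working session

There is one attempt and no reset: what is moved stays moved. The work goes in short steps, Python scripts to look and compute and a tool call to move; the robot and the scene stay as the last step left them, time stands still between calls to the robot, and variables do not carry over. Pictures are saved under pics/ and viewed, at most 10 in all, crops included, and the job is handed in when it is done.

Besides the shell and the picture viewer there is one more tool, called after "Call:" by a JSON object that holds its "op" and its "data". drive_tool: Moves the arm, as the interface text tells. Its arguments: {"type":"object","properties":{"motion":{"type":"array"},"grip_force":{"type":"number"}},"required":["motion"]}

```bash
mkdir -p pics; ls; python3 - <<'E'
from cell import arm,cams
import cv2,pickle
s=arm.sense();print({k:s[k] for k in('time','eef_pos','tcp_rot','width','contact_force')})
d={}
for n in('scene','top'):
    c=cams.capture(n);d[n]=c;cv2.imwrite(f'pics/{n}0.png',c['frame'][:,:,::-1]);print(n,c['camera_matrix'],c['R'],c['t'])
pickle.dump(d,open('c0.pkl','wb'))
E
```

```text
pics
{'time': 0.0, 'eef_pos': array([ 240.8335328 , -576.43126995,  291.469732  ]), 'tcp_rot': array([-6.66385928e-04,  9.80481519e-01,  1.96610055e-01, -1.79702804e-04]), 'width': 0.9987984215575276, 'contact_force': array([ 0.15609067, -0.18531798,  0.36009889])}
scene [[473.4997909    0.         322.6798947 ]
 [  0.         473.4997909  201.61338484]
 [  0.           0.           1.        ]] [[-0.72793026 -0.68557147  0.01045433]
 [-0.50915117  0.53027198 -0.67792087]
 [ 0.45921957 -0.49880196 -0.73506054]] [324.24654344 428.0802509  922.16492392]
top [[443.55505172   0.         322.81982536]
 [  0.         443.55505172 201.97602317]
 [  0.           0.           1.        ]] [[-0.02114347 -0.99972979  0.00965948]
 [-0.98124072  0.0188987  -0.19185802]
 [ 0.19162362 -0.01353482 -0.98137516]] [-130.34613984  564.33891334 1050.70072753]
```

View pics/scene0.png

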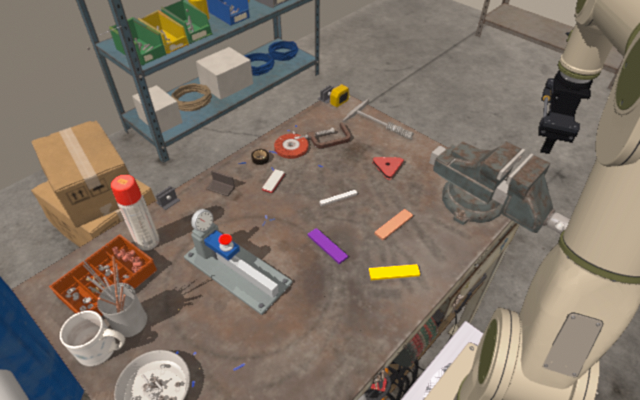

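View pics/top0.png

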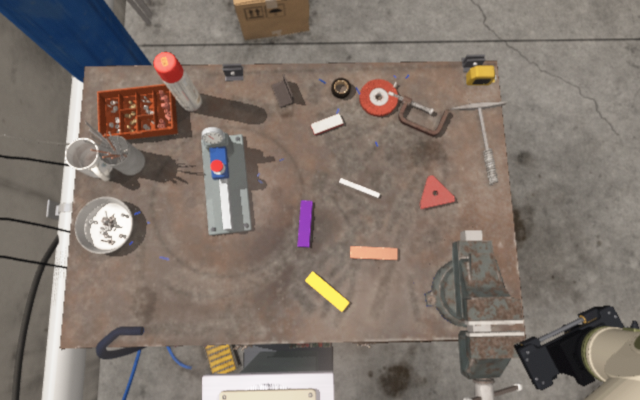

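Candidates: orange-copper bar at top (374,253) / scene (394,224); purple bar at top (305,224); yellow bar at top (327,292); silver bar at top (360,188). I choose the orange-copper one. Next is a close crop of it, plus the gauge.

```bash
cat > h.py <<'E'
import numpy as np,cv2
def proj(c,X):
    X=np.atleast_2d(X);p=(X@c['R'].T+c['t'])@c['camera_matrix'].T
    return p[:,:2]/p[:,2:]
def plane(c,uv,z):
    uv=np.atleast_2d(uv).astype(float);d=np.c_[uv,np.ones(len(uv))]@np.linalg.inv(c['camera_matrix']).T@c['R']
    o=-c['R'].T@c['t'];return o+d*((z-o[2])/d[:,2])[:,None]
def tri(c1,u1,c2,u2):
    P=[c['camera_matrix']@np.c_[c['R'],c['t']] for c in(c1,c2)]
    x=cv2.triangulatePoints(P[0],P[1],np.array(u1,float),np.array(u2,float))[:,0];return x[:3]/x[3]
def blob(c,lo,hi,box):
    x0,y0,x1,y1=box;m=cv2.inRange(cv2.cvtColor(c['frame'],cv2.COLOR_RGB2HSV),lo,hi);k=np.zeros_like(m);k[y0:y1,x0:x1]=m[y0:y1,x0:x1]
    n,l,s,ce=cv2.connectedComponentsWithStats(k);i=1+np.argmax(s[1:,4]);return (l==i).astype(np.uint8),ce[i],s[i]
E
python3 - <<'E'
from h import *
import pickle
d=pickle.load(open('c0.pkl','rb'))
T,S=d['top'],d['scene']
def cr(c,x,y,w,h,f):return cv2.resize(c['frame'][y:y+h,x:x+w,::-1],None,fx=f,fy=f,interpolation=cv2.INTER_CUBIC)
im=np.zeros((600,800,3),np.uint8)
im[:600,:320]=cr(T,190,120,64,120,5)
im[:340,320:800]=cr(S,180,200,120,115,4)[:340]
im[350:550,320:560]=cr(T,340,228,60,50,4)
im[350:550,560:800]=cr(S,364,200,60,50,4)
cv2.imwrite('pics/crop1.png',im)
b=[blob(T,(3,90,120),(16,255,255),(340,235,410,270)),blob(S,(3,90,120),(16,255,255),(365,200,425,245))]
for m,ce,s in b: print(ce,s,cv2.minAreaRect(cv2.findNonZero(m)))
print('tri',tri(T,b[0][1],S,b[1][1]))
for c,(m,ce,s) in zip((T,S),b):
    uv=cv2.findNonZero(m)[:,0]; p=plane(c,uv,10)[:,:2].astype(np.float32); print(cv2.minAreaRect(p),p.mean(0))
r=[blob(T,(0,180,150),(3,255,255),(205,150,232,180)),blob(S,(0,180,150),(3,255,255),(210,225,245,255))]
for m,ce,s in r: print(ce,s)
print('cap',tri(T,r[0][1],S,r[1][1]))
E
```

```text
[373.31385643 252.70450751] [350 246  48  14 599] ((373.4933776855469, 252.65188598632812), (47.52032470703125, 12.64023208618164), 2.489553213119507)
[392.8875     223.86458333] [374 209  39  31 480] ((393.16729736328125, 223.7174835205078), (12.072273254394531, 41.70421600341797), 52.4314079284668)
tri [ 439.08838331 -267.43435966    4.97472288]
((436.6950378417969, -268.31744384765625), (120.2572250366211, 32.07563781738281), 86.35260772705078) [ 436.53323 -267.98288]
((438.8388977050781, -264.64385986328125), (127.17282104492188, 34.65532684326172), 86.20728302001953) [ 438.84213 -263.10422]
[216.92307692 165.23076923] [213 161   9   9  65]
[225.42708333 238.85416667] [220 234  12  11  96]
cap [646.77248121 112.17844159 107.46797254]
```

View pics/crop1.png

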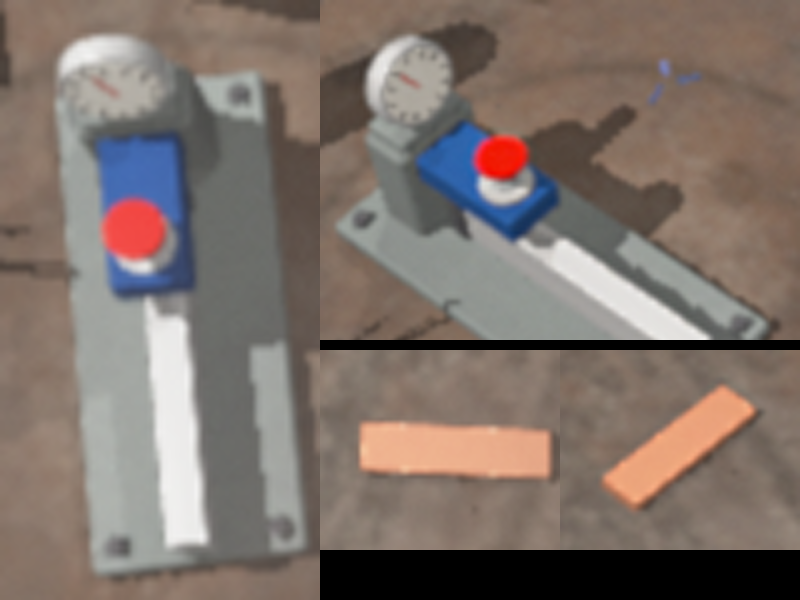

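The crop confirms the copper bar (orange, lower middle and right; clear of the purple and yellow ones). The gauge has its rail nearly along world +x, with the cap at top (217,165) and scene (225,239). Next I'll fit the gauge pose.

```bash
python3 - <<'E'
from h import *
import pickle
from scipy.optimize import least_squares
d=pickle.load(open('c0.pkl','rb'));T,S=d['top'],d['scene']
# copper: refit area-centroid in both views with box model (yaw from top)
for nm,c,box in(('T',T,(215,175,240,235)),('S',S,(225,240,290,300))):
    m,ce,s=blob(c,(0,0,185),(180,40,255),box)
    p=plane(c,cv2.findNonZero(m)[:,0],45)[:,:2].astype(np.float32)
    print(nm,s,cv2.minAreaRect(p),cv2.fitLine(p,cv2.DIST_L2,0,.01,.01).ravel())
r=plane(T,[216.92,165.23],109.5);print('cap on T @109.5',r)
r=plane(S,[225.43,238.85],108);print('cap on S',r)
# corners of base z=12 from top crop: near-left, near-right, far-right
print(plane(T,[[190+97/5,120+572/5],[190+305/5,120+548/5],[190+262/5,120+73/5]],12))
# copper box corners from crop tops z=10 (scene, top)
print(plane(T,[[340+39/4-.0,228+72/4],[340+231/4,228+80/4],[340+231/4,228+128/4],[340+40/4,228+119/4]],10).mean(0))
E
```

```text
T [219 180  13  50 380] ((563.5889892578125, 105.01819610595703), (126.37765502929688, 20.92299461364746), 6.684695720672607) [9.92534637e-01 1.21963307e-01 5.59555298e+02 1.04917336e+02]
S [230 260  47  31 389] ((569.6328735351562, 106.41738891601562), (131.7239227294922, 20.67218780517578), 6.193615913391113) [9.92957175e-01 1.18473642e-01 5.62001221e+02 1.05779854e+02]
cap on T @109.5 [[645.82181697 111.4741188  109.5       ]]
cap on S [[646.7767065  112.51463647 108.        ]]
[[491.38206751 148.64286247  12.        ]
 [501.60371417  42.86642982  12.        ]
 [757.2463616   68.28336856  12.        ]]
[ 435.94135948 -269.22964982   10.        ]
```

```bash
cat > plan.py <<'E'
import sys,numpy as np
from scipy.spatial.transform import Rotation as Rn
from cell import arm
# plan.py x y z yaw_of_tool_y_deg nrows  -> rows (tool axes, fraction of full scale)
def plan(x,y,z,yaw,n):
    s=arm.sense();q=s['tcp_rot'];R=Rn.from_quat([*q[1:],q[0]]);p=np.array(s['eef_pos'])
    a=np.radians(yaw);Y=[np.cos(a),np.sin(a),0];Z=[0,0,-1];G=Rn.from_matrix(np.c_[np.cross(Y,Z),Y,Z])
    w=(R.inv()*G).as_rotvec();d=(np.array([x,y,z])-p)/n
    print('t',round(s['time'],2),'p',p.round(1),'w',round(s['width'],3),'F',np.round(s['contact_force'],1),'total deg',np.degrees(w).round(1))
    for i in range(n):
        Ri=R*Rn.from_rotvec(w*i/n)
        print(np.r_[np.degrees(w)/n/6,Ri.inv().apply(d)/25].round(2).tolist())
if __name__=='__main__':
    v=[float(t) for t in sys.argv[1:]];plan(*v[:4],int(v[4]))
E
python3 plan.py 439 -242 180 -3.65 17
```

```text
t 0.1 p [ 240.9 -576.4  291.5] w 1.0 F [ 0.3 -0.1 -0.2] total deg [ -0.1  -0.  -63.7]
[-0.0, -0.0, -0.62, 0.73, -0.55, 0.26]
[-0.0, -0.0, -0.62, 0.77, -0.5, 0.26]
[-0.0, -0.0, -0.62, 0.8, -0.45, 0.26]
[-0.0, -0.0, -0.62, 0.83, -0.39, 0.26]
[-0.0, -0.0, -0.62, 0.85, -0.34, 0.26]
[-0.0, -0.0, -0.62, 0.87, -0.28, 0.26]
[-0.0, -0.0, -0.62, 0.89, -0.22, 0.26]
[-0.0, -0.0, -0.62, 0.9, -0.17, 0.26]
[-0.0, -0.0, -0.62, 0.91, -0.11, 0.26]
[-0.0, -0.0, -0.62, 0.91, -0.05, 0.26]
[-0.0, -0.0, -0.62, 0.91, 0.01, 0.26]
[-0.0, -0.0, -0.62, 0.91, 0.07, 0.26]
[-0.0, -0.0, -0.62, 0.91, 0.13, 0.26]
[-0.0, -0.0, -0.62, 0.89, 0.19, 0.26]
[-0.0, -0.0, -0.62, 0.88, 0.25, 0.26]
[-0.0, -0.0, -0.62, 0.86, 0.31, 0.26]
[-0.0, -0.0, -0.62, 0.84, 0.36, 0.26]
```

Call:
{"op": "drive_tool", "data": {"motion": [[0,0,-0.62,0.73,-0.55,0,1],[0,0,-0.62,0.77,-0.5,0,1],[0,0,-0.62,0.8,-0.45,0,1],[0,0,-0.62,0.83,-0.39,0,1],[0,0,-0.62,0.85,-0.34,0,1]]}}

```text
time: 0.52
eef_pos: [299.7, -477.0, 291.9]
tcp_rot: [-0.0, 0.935, 0.354, -0.0]
contact_force: [-0.1, -0.7, 1.0]
width: 1.001
grip_force: 0.0
```

Call:
{"op": "drive_tool", "data": {"motion": [[0,0,-0.62,0.87,-0.28,0,1],[0,0,-0.62,0.89,-0.22,0,1],[0,0,-0.62,0.9,-0.17,0,1],[0,0,-0.62,0.91,-0.11,0,1],[0,0,-0.62,0.91,-0.05,0,1]]}}

```text
time: 0.93
eef_pos: [358.8, -378.0, 292.2]
tcp_rot: [-0.0, 0.865, 0.502, -0.0]
contact_force: [0.7, 0.6, 0.6]
width: 1.0
grip_force: 0.0
```

Call:
{"op": "drive_tool", "data": {"motion": [[0,0,-0.62,0.91,0.01,0.5,1],[0,0,-0.62,0.91,0.07,0.6,1],[0,0,-0.62,0.91,0.13,0.6,1],[0,0,-0.62,0.89,0.19,0.6,1],[0,0,-0.62,0.88,0.25,0.6,1]]}}

```text
time: 1.35
eef_pos: [417.3, -279.9, 219.2]
tcp_rot: [0.0, 0.773, 0.635, 0.0]
contact_force: [0.6, -1.2, -0.2]
width: 1.0
grip_force: 0.0
```

```bash
python3 plan.py 439 -242 110 -3.65 5
```

```text
t 1.35 p [ 417.3 -279.9  219.2] w 1.0 F [ 0.6 -1.2 -0.2] total deg [ 0.   0.  -7.5]
[0.0, 0.0, -0.25, 0.33, 0.11, 0.87]
[0.0, 0.0, -0.25, 0.33, 0.12, 0.87]
[0.0, 0.0, -0.25, 0.33, 0.13, 0.87]
[0.0, 0.0, -0.25, 0.32, 0.14, 0.87]
[0.0, 0.0, -0.25, 0.32, 0.15, 0.87]
```

Call:
{"op": "drive_tool", "data": {"motion": [[0,0,-0.25,0.33,0.11,0.87,1],[0,0,-0.25,0.33,0.12,0.87,1],[0,0,-0.25,0.33,0.13,0.87,1],[0,0,-0.25,0.32,0.14,0.87,1],[0,0,-0.25,0.32,0.15,0.87,1]]}}

```text
time: 1.77
eef_pos: [439.1, -242.5, 110.1]
tcp_rot: [0.0, 0.73, 0.683, 0.0]
contact_force: [-0.4, -1.1, -0.0]
width: 1.002
grip_force: 0.0
```

```bash
python3 plan.py 439 -242 72 -3.65 3; python3 - <<'E'
from h import *
from cell import cams
o=[]
for n,x,y in(('top',310,180),('scene',340,150)):
    f=cams.capture(n)['frame'][y:y+110,x:x+130,::-1];o.append(cv2.resize(f,None,fx=3,fy=3,interpolation=cv2.INTER_CUBIC))
cv2.imwrite('pics/g1.png',np.hstack(o))
E
```

```text
t 1.77 p [ 439.1 -242.5  110.1] w 1.002 F [-0.4 -1.1 -0. ] total deg [ 0.  -0.  -0.1]
[0.0, -0.0, -0.01, 0.01, -0.0, 0.51]
[0.0, -0.0, -0.01, 0.01, -0.0, 0.51]
[0.0, -0.0, -0.01, 0.01, -0.0, 0.51]
```

View pics/g1.png

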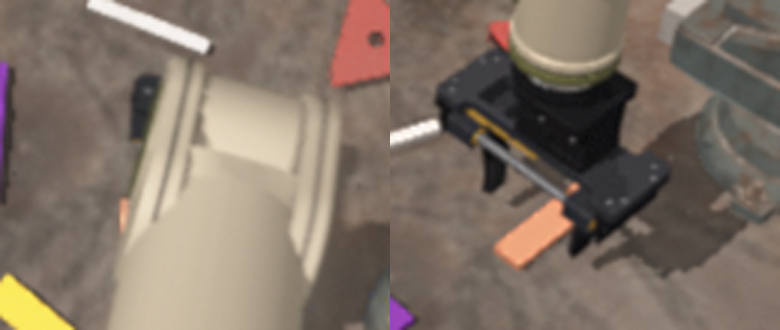

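The scene view shows the bar passing between the open fingers. I'll descend and close.

Call:
{"op": "drive_tool", "data": {"motion": [[0,0,0,0,0,0.6,1],[0,0,0,0,0,0.6,1],[0,0,0,0,0,0.3,1],[0,0,0,0,0,0,0.2],[0,0,0,0,0,0,0]], "grip_force": 40}}

```text
time: 2.28
eef_pos: [438.8, -244.1, 74.3]
tcp_rot: [0.0, 0.731, 0.682, 0.0]
contact_force: [-0.1, 0.8, 0.7]
width: 0.921
grip_force: 0.0
```

Call:
{"op": "drive_tool", "data": {"motion": [[0,0,0,0,0,0,0],[0,0,0,0,0,0,0],[0,0,0,0,0,0,0],[0,0,0,0,0,0,0]]}}

```text
time: 2.62
eef_pos: [438.8, -244.1, 74.0]
tcp_rot: [0.0, 0.732, 0.682, 0.0]
contact_force: [-0.7, 0.2, 0.2]
width: 0.633
grip_force: 0.0
```

Call:
{"op": "drive_tool", "data": {"motion": [[0,0,0,0,0,0.06,0],[0,0,0,0,0,0,0],[0,0,0,0,0,0,0],[0,0,0,0,0,0,0],[0,0,0,0,0,0,0]]}}

```text
time: 3.03
eef_pos: [438.7, -244.0, 72.0]
tcp_rot: [0.0, 0.731, 0.682, 0.0]
contact_force: [0.7, 0.4, -0.3]
width: 0.338
grip_force: 40.0
```

Call:
{"op": "drive_tool", "data": {"motion": [[0,0,0,0,0,0,0],[0,0,0,0,0,0,0]]}}

```text
time: 3.2
eef_pos: [438.7, -243.9, 72.0]
tcp_rot: [0.0, 0.731, 0.682, 0.0]
contact_force: [0.8, -0.7, -1.4]
width: 0.338
grip_force: 40.0
```

Call:
{"op": "drive_tool", "data": {"motion": [[0,0,0,0,0,-0.2,0],[0,0,0,0,0,-0.5,0],[0,0,0,0,0,-0.9,0],[0,0,0,0,0,-1,0],[0,0,0,0,0,-1,0]]}}

```text
time: 3.62
eef_pos: [437.9, -243.5, 162.7]
tcp_rot: [-0.001, 0.731, 0.682, -0.0]
contact_force: [0.6, -0.8, -4.1]
width: 0.331
grip_force: 40.0
```

```bash
python3 - <<'E'
from h import *
from cell import cams
o=[]
for n,x,y in(('top',290,160),('scene',330,120)):
    f=cams.capture(n)['frame'][y:y+130,x:x+130,::-1];o.append(cv2.resize(f,None,fx=3,fy=3,interpolation=cv2.INTER_CUBIC))
cv2.imwrite('pics/g2.png',np.hstack(o))
a=np.radians(6);print(np.array([646.3,112])-110*np.array([np.cos(a),np.sin(a)]))
E
python3 plan.py 513 97 165 96 17
```

```text
[536.90259151 100.50186904]
t 3.72 p [ 440.2 -244.6  165.8] w 0.335 F [ 0.4 -1.6 -4. ] total deg [   0.1    0.4 -100. ]
[0.0, 0.0, -0.98, 0.81, 0.11, 0.0]
[0.0, 0.0, -0.98, 0.8, 0.2, 0.0]
[0.0, 0.0, -0.98, 0.77, 0.28, 0.0]
[0.0, 0.0, -0.98, 0.74, 0.36, 0.0]
[0.0, 0.0, -0.98, 0.7, 0.43, 0.0]
[0.0, 0.0, -0.98, 0.65, 0.5, 0.0]
[0.0, 0.0, -0.98, 0.6, 0.56, 0.0]
[0.0, 0.0, -0.98, 0.54, 0.62, 0.0]
[0.0, 0.0, -0.98, 0.47, 0.67, 0.0]
[0.0, 0.0, -0.98, 0.4, 0.72, 0.0]
[0.0, 0.0, -0.98, 0.32, 0.76, 0.0]
[0.0, 0.0, -0.98, 0.24, 0.78, 0.0]
[0.0, 0.0, -0.98, 0.16, 0.81, 0.0]
[0.0, 0.0, -0.98, 0.08, 0.82, 0.0]
[0.0, 0.0, -0.98, -0.01, 0.82, 0.0]
[0.0, 0.0, -0.98, -0.09, 0.82, 0.0]
[0.0, 0.0, -0.98, -0.17, 0.8, 0.0]
```

View pics/g2.png

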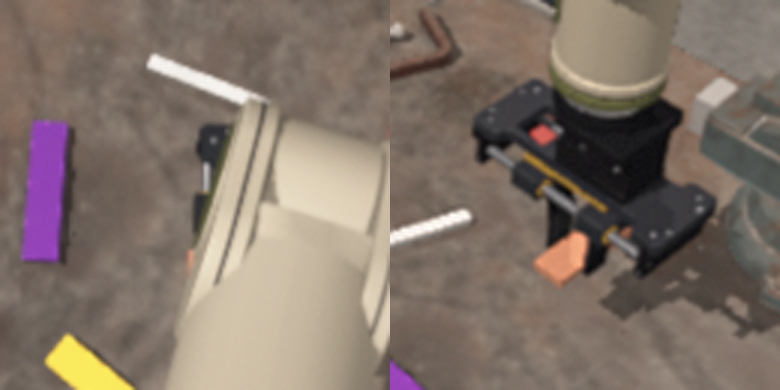

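The bar is held (4 N of weight). Moving towards the rail.

Call:
{"op": "drive_tool", "data": {"motion": [[0,0,-0.98,0.81,0.11,0,0],[0,0,-0.98,0.8,0.2,0,0],[0,0,-0.98,0.77,0.28,0,0],[0,0,-0.98,0.74,0.36,0,0],[0,0,-0.98,0.7,0.43,0,0]]}}

```text
time: 4.13
eef_pos: [459.5, -142.5, 160.9]
tcp_rot: [-0.001, 0.532, 0.846, -0.0]
contact_force: [0.6, -0.2, -3.4]
width: 0.34
grip_force: 40.0
```

Call:
{"op": "drive_tool", "data": {"motion": [[0,0,-0.98,0.65,0.5,0,0],[0,0,-0.98,0.6,0.56,0,0],[0,0,-0.98,0.54,0.62,0,0],[0,0,-0.98,0.47,0.67,0,0],[0,0,-0.98,0.4,0.72,0,0]]}}

```text
time: 4.55
eef_pos: [480.7, -42.2, 160.9]
tcp_rot: [-0.001, 0.3, 0.954, -0.0]
contact_force: [0.1, -0.1, -3.5]
width: 0.338
grip_force: 40.0
```

Call:
{"op": "drive_tool", "data": {"motion": [[0,0,-0.98,0.32,0.76,0,0],[0,0,-0.98,0.24,0.78,0,0],[0,0,-0.98,0.16,0.81,0,0],[0,0,-0.98,0.08,0.82,0,0],[0,0,-0.98,0,0.82,0,0]]}}

```text
time: 4.97
eef_pos: [502.4, 58.0, 160.9]
tcp_rot: [-0.001, 0.048, 0.999, -0.0]
contact_force: [0.6, 0.4, -4.4]
width: 0.338
grip_force: 40.0
```

```bash
python3 plan.py 529 99.7 160 96 5
```

```text
t 4.97 p [502.4  58.  160.9] w 0.338 F [ 0.6  0.4 -4.4] total deg [ -0.   -0.1 -11.5]
[-0.0, -0.0, -0.38, -0.18, 0.35, 0.01]
[-0.0, -0.0, -0.38, -0.19, 0.34, 0.01]
[-0.0, -0.0, -0.38, -0.21, 0.34, 0.01]
[-0.0, -0.0, -0.38, -0.22, 0.33, 0.01]
[-0.0, -0.0, -0.38, -0.23, 0.32, 0.01]
```

Call:
{"op": "drive_tool", "data": {"motion": [[0,0,-0.38,-0.18,0.35,0,0],[0,0,-0.38,-0.19,0.34,0,0],[0,0,-0.38,-0.21,0.34,0,0],[0,0,-0.38,-0.22,0.33,0,0],[0,0,-0.38,-0.23,0.32,0,0]]}}

```text
time: 5.38
eef_pos: [530.2, 98.6, 161.7]
tcp_rot: [-0.0, -0.05, 0.999, -0.0]
contact_force: [0.4, 0.2, -4.5]
width: 0.335
grip_force: 40.0
```

```bash
python3 plan.py 529 99.7 125 96 3; python3 - <<'E'
from h import *
from cell import cams
import pickle
o=[];d={}
for n,x,y in(('top',170,120),('scene',180,190)):
    c=cams.capture(n);d[n]=c
    f=c['frame'][y:y+140,x:x+130,::-1];o.append(cv2.resize(f,None,fx=3,fy=3,interpolation=cv2.INTER_CUBIC))
cv2.imwrite('pics/g3.png',np.hstack(o));pickle.dump(d,open('c1.pkl','wb'))
E
```

```text
t 5.38 p [530.2  98.6 161.7] w 0.335 F [ 0.4  0.2 -4.5] total deg [-0.  -0.  -0.3]
[-0.0, -0.0, -0.02, 0.01, 0.02, 0.49]
[-0.0, -0.0, -0.02, 0.01, 0.02, 0.49]
[-0.0, -0.0, -0.02, 0.01, 0.02, 0.49]
```

View pics/g3.png

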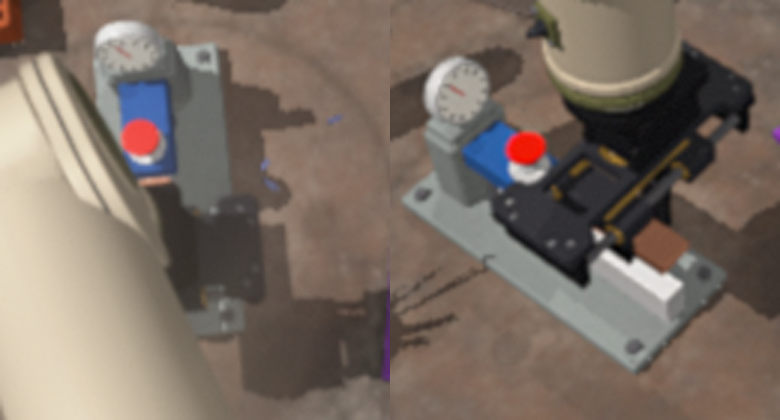

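```bash
python3 - <<'E'
from h import *
import pickle
d=pickle.load(open('c1.pkl','rb'));T,S=d['top'],d['scene']
a=np.radians(6);G=np.array([[np.cos(a),np.sin(a)],[-np.sin(a),np.cos(a)]])
o=np.array([646.3,112])
for c,box in((T,(210,170,235,190)),(S,(240,255,295,290))):
    m,ce,s=blob(c,(3,70,60),(16,255,255),box);print(ce,s)
    for z in(90,100):
        p=plane(c,cv2.findNonZero(m)[:,0],z)[:,:2];q=(p-o)@G.T;print(z,q.min(0),q.max(0),q.mean(0))
# rail top edges, cap reprojection for pose check
for c in(T,S): print(proj(c,np.array([[*(o+G.T@np.array([x,y])),45] for x in(-145,-30) for y in(-10,10)])).round(1).tolist())
E
```

```text
[221.18518519 180.33333333] [216 179  11   4  27]
90 [-37.20900727 -15.45956972] [-30.32235859   8.81853881] [-33.70567538  -3.7979993 ]
100 [-39.90031006 -17.27727843] [-33.07920709   6.76975606] [-36.43032217  -5.72670044]
[269.69863014 271.24200913] [261 263  19  18 219]
90 [-148.65492376  -20.98929256] [-109.94336405   13.70976538] [-129.40414119   -3.32832533]
100 [-153.54686795  -16.1102725 ] [-115.27789713   18.19207145] [-134.51617939    1.34877706]
[[231.3, 227.6], [223.2, 228.6], [227.3, 182.9], [219.4, 183.8]]
[[278.2, 284.1], [272.4, 290.1], [241.5, 258.8], [235.5, 264.3]]
```

The far end is at gauge x≈-33 and the rail reprojection matches the image within about 1 px. Lowering.

Call:
{"op": "drive_tool", "data": {"motion": [[0,0,-0.03,0.03,0.03,0.5,0],[0,0,0,0.01,0.02,0.6,0],[0,0,0,0,0,0.4,0],[0,0,0,0,0,0.1,0],[0,0,0,0,0,0,0]]}}

```text
time: 5.9
eef_pos: [527.9, 99.4, 120.8]
tcp_rot: [-0.001, -0.05, 0.999, -0.0]
contact_force: [0.1, 0.1, -3.1]
width: 0.338
grip_force: 40.0
```

Call:
{"op": "drive_tool", "data": {"motion": [[0,0,0,0,0,0.06,0],[0,0,0,0,0,0.04,0],[0,0,0,0,0,0,0]]}}

```text
time: 6.15
eef_pos: [528.9, 99.9, 119.9]
tcp_rot: [0.0, -0.05, 0.999, -0.0]
contact_force: [-0.0, -0.0, -4.2]
width: 0.34
grip_force: 40.0
```

Call:
{"op": "drive_tool", "data": {"motion": [[0,0,0,0,0,0.04,0],[0,0,0,0,0,0.04,0],[0,0,0,0,0,0,0]]}}

```text
time: 6.4
eef_pos: [528.7, 99.9, 117.5]
tcp_rot: [0.0, -0.05, 0.999, -0.0]
contact_force: [-0.9, 0.3, -3.6]
width: 0.34
grip_force: 40.0
```

Call:
{"op": "drive_tool", "data": {"motion": [[0,0,0,0,0,0.02,0],[0,0,0,0,0,0,0]]}}

```text
time: 6.57
eef_pos: [528.7, 99.9, 117.1]
tcp_rot: [0.0, -0.05, 0.999, -0.0]
contact_force: [-0.2, 0.4, -2.7]
width: 0.341
grip_force: 40.0
```

Call:
{"op": "drive_tool", "data": {"motion": [[0,0,0,0,0,0.02,0.42],[0,0,0,0,0,0,0.42],[0,0,0,0,0,0,0.42],[0,0,0,0,0,0.06,0.42],[0,0,0,0,0,0.06,0.42]]}}

```text
time: 6.98
eef_pos: [528.8, 99.9, 113.6]
tcp_rot: [0.0, -0.05, 0.999, -0.0]
contact_force: [-0.2, -0.5, -0.3]
width: 0.418
grip_force: 0.0
```

```bash
python3 plan.py 528.9 99.7 114 96 1; python3 - <<'E'
from h import *
from cell import cams
import pickle
o=[];d={}
for n,x,y in(('top',170,120),('scene',180,190)):
    c=cams.capture(n);d[n]=c
    f=c['frame'][y:y+140,x:x+130,::-1];o.append(cv2.resize(f,None,fx=3,fy=3,interpolation=cv2.INTER_CUBIC))
cv2.imwrite('pics/g4.png',np.hstack(o));pickle.dump(d,open('c2.pkl','wb'))
E
```

```text
t 6.98 p [528.8  99.9 113.6] w 0.418 F [-0.2 -0.5 -0.3] total deg [-0.   0.  -0.2]
[-0.0, 0.01, -0.04, -0.0, -0.01, -0.02]
```

View pics/g4.png

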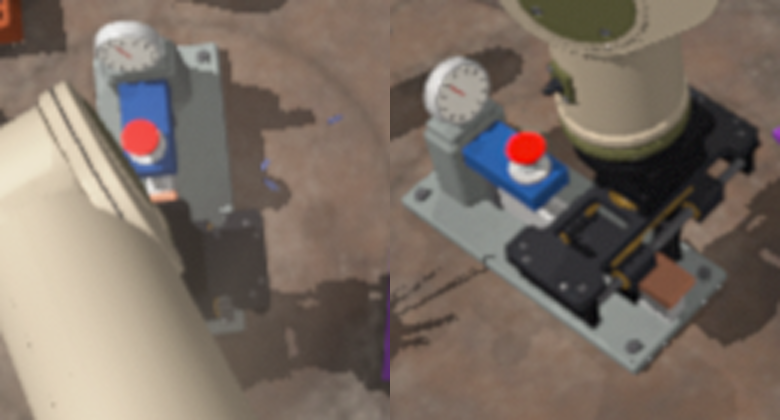

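The bar lies flat on the rail in both views, with its far end just in front of the bridge. Raise 2 mm, close gently, and slide along tool −x.

Call:
{"op": "drive_tool", "data": {"motion": [[0,0,-0.04,0,-0.01,-0.07,0.42],[0,0,0,0,0,0,0],[0,0,0,0,0,0,0],[0,0,0,0,0,0,0]], "grip_force": 10}}

```text
time: 7.42
eef_pos: [528.7, 99.7, 115.4]
tcp_rot: [0.0, -0.052, 0.999, -0.0]
contact_force: [-0.7, -0.3, 1.2]
width: 0.341
grip_force: 10.0
```

```bash
python3 - <<'E'
from h import *
import pickle
d=pickle.load(open('c2.pkl','rb'));T,S=d['top'],d['scene']
a=np.radians(6);G=np.array([[np.cos(a),np.sin(a)],[-np.sin(a),np.cos(a)]]);o=np.array([646.3,112])
for c,box in((T,(210,175,235,195)),(S,(240,255,295,300))):
    m,ce,s=blob(c,(3,60,60),(16,255,255),box)
    q=(plane(c,cv2.findNonZero(m)[:,0],55)[:,:2]-o)@G.T;print(s,q.min(0),q.max(0),q.mean(0))
E
python3 plan.py 588.6 105.9 115.5 96 6
```

```text
[219 183  11   5  38] [-43.0994784  -15.46301851] [-32.83140621   9.5742164 ] [-38.28896172  -3.73705449]
[277 255  18  45 389] [-202.31722948  -89.23434097] [-113.36448971   23.90819844] [-155.7786317   -33.49518299]
t 7.42 p [528.7  99.7 115.4] w 0.341 F [-0.7 -0.3  1.2] total deg [-0.  0.  0.]
[-0.0, 0.0, 0.0, -0.4, -0.0, -0.0]
[-0.0, 0.0, 0.0, -0.4, -0.0, -0.0]
[-0.0, 0.0, 0.0, -0.4, -0.0, -0.0]
[-0.0, 0.0, 0.0, -0.4, -0.0, -0.0]
[-0.0, 0.0, 0.0, -0.4, -0.0, -0.0]
[-0.0, 0.0, 0.0, -0.4, -0.0, -0.0]
```

Call:
{"op": "drive_tool", "data": {"motion": [[0,0,0,-0.2,0,0,0],[0,0,0,-0.3,0,0,0],[0,0,0,-0.3,0,0,0],[0,0,0,-0.3,0,0,0],[0,0,0,-0.3,0,0,0]]}}

```text
time: 7.83
eef_pos: [562.7, 103.5, 115.3]
tcp_rot: [-0.001, -0.052, 0.999, -0.0]
contact_force: [-7.6, -1.1, 9.1]
width: 0.345
grip_force: 10.0
```

Call:
{"op": "drive_tool", "data": {"motion": [[0,0,0,-0.3,0,0,0],[0,0,0,-0.3,0,0,0],[0,0,0,-0.2,0,0,0],[0,0,0,0,0,0,0]]}}

```text
time: 8.17
eef_pos: [583.7, 105.7, 115.3]
tcp_rot: [-0.0, -0.052, 0.999, 0.0]
contact_force: [-1.2, 0.6, 4.4]
width: 0.343
grip_force: 10.0
```

```bash
python3 plan.py 588.6 105.9 115.5 96 1; python3 - <<'E'
from h import *
from cell import cams
o=[]
for n,x,y in(('top',170,120),('scene',180,190)):
    c=cams.capture(n)
    f=c['frame'][y:y+140,x:x+130,::-1];o.append(cv2.resize(f,None,fx=3,fy=3,interpolation=cv2.INTER_CUBIC))
cv2.imwrite('pics/g5.png',np.hstack(o))
E
```

```text
t 8.17 p [583.7 105.7 115.3] w 0.343 F [-1.2  0.6  4.4] total deg [ 0. -0.  0.]
[0.0, -0.01, 0.0, -0.2, -0.01, -0.01]
```

View pics/g5.png

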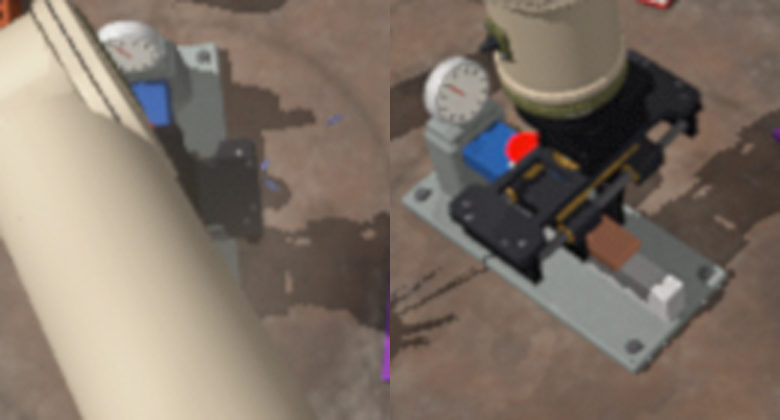

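The bar followed, with its near end at crop (612,240) in scene. Continue slowly to the stop.

Call:
{"op": "drive_tool", "data": {"motion": [[0,0,0,-0.12,0,-0.02,0],[0,0,0,-0.12,0,0,0],[0,0,0,-0.12,0,0,0],[0,0,0,0,0,0,0]]}}

```text
time: 8.6
eef_pos: [592.7, 106.1, 115.4]
tcp_rot: [0.0, -0.052, 0.999, -0.0]
contact_force: [0.2, 0.5, -3.6]
width: 0.345
grip_force: 10.0
```

Call:
{"op": "drive_tool", "data": {"motion": [[0,0,0,-0.06,0,0,0],[0,0,0,-0.06,0,0,0],[0,0,0,0,0,0,0]]}}

```text
time: 8.85
eef_pos: [595.5, 106.6, 115.6]
tcp_rot: [0.0, -0.052, 0.999, -0.0]
contact_force: [0.5, 0.1, -3.7]
width: 0.342
grip_force: 10.0
```

Call:
{"op": "drive_tool", "data": {"motion": [[0,0,0,-0.04,0,0.01,0],[0,0,0,-0.04,0,0,0],[0,0,0,0,0,0,0]]}}

```text
time: 9.1
eef_pos: [596.7, 106.8, 115.4]
tcp_rot: [-0.001, -0.052, 0.999, -0.0]
contact_force: [-5.0, -1.1, 0.4]
width: 0.339
grip_force: 10.0
```

Call:
{"op": "drive_tool", "data": {"motion": [[0,0,0,-0.04,0,0,0],[0,0,0,-0.04,0,0,0],[0,0,0,0,0,0,0]]}}

```text
time: 9.35
eef_pos: [597.4, 106.9, 115.2]
tcp_rot: [-0.002, -0.052, 0.999, -0.001]
contact_force: [-11.9, -2.2, 6.0]
width: 0.344
grip_force: 10.0
```

Contact with the stop after about 69 mm, as expected. Release, back off, and look.

Call:
{"op": "drive_tool", "data": {"motion": [[0,0,0,0,0,0,0.55],[0,0,0,0,0,0,0.55],[0,0,0,0,0,0,0.55],[0,0,0,0,0,0,0.55],[0,0,0,0,0,-0.3,0.55]]}}

```text
time: 9.77
eef_pos: [598.8, 106.8, 122.2]
tcp_rot: [-0.001, -0.052, 0.999, -0.0]
contact_force: [-1.4, -1.0, 0.4]
width: 0.537
grip_force: 0.0
```

Call:
{"op": "drive_tool", "data": {"motion": [[0,0,0,0,0,-0.8,0.3],[0,0,0,0.5,0,-1,0],[0,0,0,1,0,-1,0],[0,0,0,1,0,-0.5,0],[0,0,0,1,0,0,0]]}}

```text
time: 10.18
eef_pos: [512.6, 98.9, 208.7]
tcp_rot: [0.002, -0.053, 0.999, 0.0]
contact_force: [-0.2, 0.1, 0.7]
width: 0.256
grip_force: 0.0
```

Call:
{"op": "drive_tool", "data": {"motion": [[0,0,0,0,-1,0,0],[0,0,0,0,-1,0,0],[0,0,0,0,-1,0,0],[0,0,0,0,-1,0,0],[0,0,0,0,-1,0,0]]}}

```text
time: 10.6
eef_pos: [525.5, -27.5, 206.4]
tcp_rot: [0.001, -0.052, 0.999, -0.0]
contact_force: [0.1, 0.3, -0.0]
width: 0.011
grip_force: 0.0
```

```bash
python3 - <<'E'
from h import *
from cell import cams
a=np.radians(6);G=np.array([[np.cos(a),np.sin(a)],[-np.sin(a),np.cos(a)]]);o=np.array([646.3,112])
im=[]
for n,x,y,box in(('top',170,120,(205,170,245,230)),('scene',180,190,(220,240,300,310))):
    c=cams.capture(n);m,ce,s=blob(c,(3,60,60),(16,255,255),box)
    q=((plane(c,cv2.findNonZero(m)[:,0],55)[:,:2]-o)@G.T).astype(np.float32);print(s,q.min(0),q.max(0),cv2.minAreaRect(q))
    m2,ce,s=blob(c,(0,180,120),(3,255,255),(205,150,245,255));z=109.5
    print('cap',ce,s,plane(c,ce,z))
    f=c['frame'][y:y+140,x:x+130,::-1];im.append(cv2.resize(f,None,fx=3,fy=3,interpolation=cv2.INTER_CUBIC))
cv2.imwrite('pics/g6.png',np.hstack(im))
E
python3 plan.py 646.3 112 215 96 6
```

```text
[205 216   2  14  22] [-142.35658    48.323196] [-109.73997   52.44553] ((-126.04864501953125, 50.00901412963867), (2.458827257156372, 32.52452850341797), 85.69879150390625)
t 10.65 p [525.9 -33.4 206. ] w 0.008 F [ 0.5 -5.9 -0.9] total deg [-0.2  0.  -0.3]
[-0.0, 0.0, -0.01, -0.89, 0.88, -0.06]
[-0.0, 0.0, -0.01, -0.9, 0.88, -0.06]
[-0.0, 0.0, -0.01, -0.9, 0.88, -0.06]
[-0.0, 0.0, -0.01, -0.9, 0.88, -0.06]
[-0.0, 0.0, -0.01, -0.9, 0.88, -0.06]
[-0.0, 0.0, -0.01, -0.9, 0.88, -0.06]Traceback (most recent call last):
  File "<stdin>", line 8, in <module>
  File "h.py", line 13, in blob
    n,l,s,ce=cv2.connectedComponentsWithStats(k);i=1+np.argmax(s[1:,4]);return (l==i).astype(np.uint8),ce[i],s[i]
                                                     ~~~~~~~~~^^^^^^^^^
    return _wrapfunc(a, 'argmax', axis=axis, out=out, **kwds)
    return bound(*args, **kwds)
ValueError: attempt to get argmax of an empty sequence
```

The arm hides the top view; I'll move further aside.

Call:
{"op": "drive_tool", "data": {"motion": [[0,0,0,0.2,-1,0,0],[0,0,0,0.2,-1,0,0],[0,0,0,0.2,-1,0,0],[0,0,0,0.2,-1,0,0],[0,0,0,0,-1,0,0]]}}

```text
time: 11.07
eef_pos: [518.0, -154.0, 206.2]
tcp_rot: [0.0, -0.052, 0.999, -0.0]
contact_force: [-0.5, -0.3, -0.3]
width: 0.003
grip_force: 0.0
```

```bash
python3 - <<'E'
from h import *
from cell import cams
a=np.radians(6);G=np.array([[np.cos(a),np.sin(a)],[-np.sin(a),np.cos(a)]]);o=np.array([646.3,112])
im=[];cs=[cams.capture(n) for n in('top','scene')]
for c,x,y in zip(cs,(170,180),(120,190)):
    f=c['frame'][y:y+140,x:x+130,::-1];im.append(cv2.resize(f,None,fx=3,fy=3,interpolation=cv2.INTER_CUBIC))
cv2.imwrite('pics/g6.png',np.hstack(im))
for c,box,cb in zip(cs,((205,170,245,230),(220,245,300,310)),((205,150,235,180),(210,225,245,255))):
  try:
    m,ce,s=blob(c,(4,60,60),(16,255,255),box)
    q=((plane(c,cv2.findNonZero(m)[:,0],55)[:,:2]-o)@G.T).astype(np.float32);print(s,q.min(0),q.max(0),cv2.minAreaRect(q))
    m2,ce,s=blob(c,(0,180,120),(3,255,255),cb);print('cap',ce,s,plane(c,ce,109.5))
  except ValueError: print('none')
E
python3 plan.py 646.3 112 215 96 12
```

```text
[217 179  14  27 330] [-87.25704  -16.186272] [-21.29115   15.770705] ((-54.2910041809082, -0.2038097381591797), (65.99224090576172, 31.942338943481445), 0.12727855145931244)
cap [216.60759494 165.50632911] [212 161  10  10  79] [[645.14778054 112.20571236 109.5       ]]
[ 241  245   59   65 1596] [-226.62976 -119.46368] [-6.7136683 55.752792 ] ((-116.67172241210938, -9.613494873046875), (139.33457946777344, 177.0776824951172), 39.22473907470703)
cap [225.4742268  238.81443299] [220 234  12  11  97] [[645.70584385 112.9799684  109.5       ]]
t 11.17 p [ 518.2 -157.4  205.9] w 0.006 F [-1.   0.8 -0.6] total deg [-0.1  0.  -0.3]
[-0.0, 0.0, -0.0, -0.51, 0.85, -0.03]
[-0.0, 0.0, -0.0, -0.51, 0.85, -0.03]
[-0.0, 0.0, -0.0, -0.51, 0.85, -0.03]
[-0.0, 0.0, -0.0, -0.51, 0.85, -0.03]
[-0.0, 0.0, -0.0, -0.52, 0.85, -0.03]
[-0.0, 0.0, -0.0, -0.52, 0.85, -0.03]
[-0.0, 0.0, -0.0, -0.52, 0.85, -0.03]
[-0.0, 0.0, -0.0, -0.52, 0.85, -0.03]
[-0.0, 0.0, -0.0, -0.52, 0.85, -0.03]
[-0.0, 0.0, -0.0, -0.52, 0.85, -0.03]
[-0.0, 0.0, -0.0, -0.52, 0.85, -0.03]
[-0.0, 0.0, -0.0, -0.52, 0.85, -0.03]
```

View pics/g6.png

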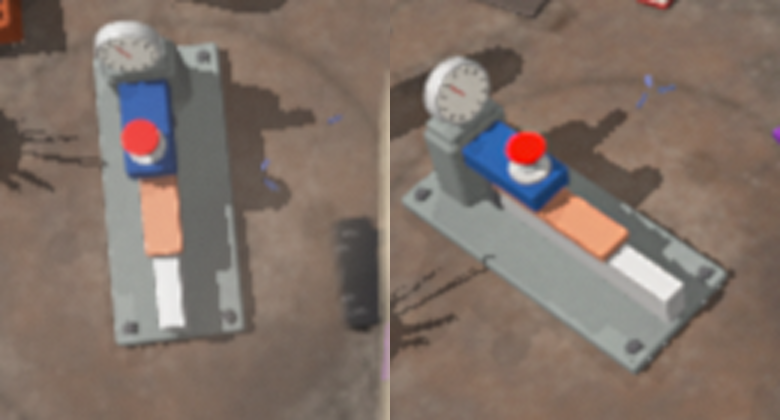

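The bar sits on the rail, centred (y −0.2 mm, 0.1°), near end at about gauge −86 and so up to the stop; the probe is still up. Now the cap.

Call:
{"op": "drive_tool", "data": {"motion": [[0,0,0,-0.51,0.85,0,0],[0,0,0,-0.51,0.85,0,0],[0,0,0,-0.51,0.85,0,0],[0,0,0,-0.51,0.85,0,0],[0,0,0,-0.51,0.85,0,0]]}}

```text
time: 11.58
eef_pos: [571.2, -38.4, 206.2]
tcp_rot: [0.0, -0.053, 0.999, 0.0]
contact_force: [0.5, 0.5, 0.1]
width: 0.004
grip_force: 0.0
```

Call:
{"op": "drive_tool", "data": {"motion": [[0,0,0,-0.51,0.85,0,0],[0,0,0,-0.51,0.85,0,0],[0,0,0,-0.51,0.85,0,0],[0,0,0,-0.51,0.85,0,0],[0,0,0,-0.51,0.85,0,0]]}}

```text
time: 12.0
eef_pos: [623.4, 74.0, 206.1]
tcp_rot: [0.0, -0.053, 0.999, 0.0]
contact_force: [0.1, -0.5, -0.6]
width: 0.008
grip_force: 0.0
```

Call:
{"op": "drive_tool", "data": {"motion": [[0,0,0,-0.5,0.85,0,0],[0,0,0,-0.5,0.85,0,0],[0,0,0,0,0,0,0]]}}

```text
time: 12.25
eef_pos: [643.4, 123.6, 206.2]
tcp_rot: [0.0, -0.055, 0.998, 0.002]
contact_force: [-0.4, 0.5, 0.2]
width: 0.006
grip_force: 0.0
```

```bash
python3 plan.py 645.7 112.3 186 96 2
```

```text
t 12.25 p [643.4 123.6 206.2] w 0.006 F [-0.4  0.5  0.2] total deg [0.2 0.1 0.4]
[0.02, 0.01, 0.03, -0.02, -0.23, 0.4]
[0.02, 0.01, 0.03, -0.02, -0.23, 0.4]
```

Call:
{"op": "drive_tool", "data": {"motion": [[0,0,0,-0.02,-0.23,0.2,0],[0,0,0,-0.02,-0.2,0.2,0],[0,0,0,0,0,0.2,0],[0,0,0,0,0,0,0]]}}

```text
time: 12.58
eef_pos: [645.2, 103.9, 189.0]
tcp_rot: [-0.001, -0.051, 0.999, -0.001]
contact_force: [0.8, -0.1, -0.2]
width: 0.006
grip_force: 0.0
```

```bash
python3 plan.py 645.7 112.3 182 96 2
```

```text
t 12.58 p [645.2 103.9 189. ] w 0.006 F [ 0.8 -0.1 -0.2] total deg [-0.1 -0.1 -0.2]
[-0.01, -0.01, -0.01, -0.03, 0.17, 0.14]
[-0.01, -0.01, -0.01, -0.03, 0.17, 0.14]
```

Call:
{"op": "drive_tool", "data": {"motion": [[0,0,0,0,0,0,0],[0,0,0,0,0,0,0],[0,0,0,0,0,0,0]]}}

```text
time: 12.83
eef_pos: [645.6, 106.0, 190.8]
tcp_rot: [0.0, -0.052, 0.999, -0.0]
contact_force: [0.2, -0.3, -0.3]
width: 0.007
grip_force: 0.0
```

```bash
python3 plan.py 645.7 112.3 183 96 2
```

```text
t 12.83 p [645.6 106.  190.8] w 0.007 F [ 0.2 -0.3 -0.3] total deg [-0.  0. -0.]
[-0.0, 0.0, -0.0, -0.01, 0.12, 0.16]
[-0.0, 0.0, -0.0, -0.01, 0.12, 0.16]
```

Call:
{"op": "drive_tool", "data": {"motion": [[0,0,0,0,0.12,0.16,0],[0,0,0,0,0.12,0.16,0],[0,0,0,0,0,0,0],[0,0,0,0,0,0,0]]}}

```text
time: 13.17
eef_pos: [644.6, 112.6, 182.1]
tcp_rot: [-0.0, -0.053, 0.999, 0.0]
contact_force: [0.6, 0.3, -0.8]
width: 0.006
grip_force: 0.0
```

Call:
{"op": "drive_tool", "data": {"motion": [[0,0,0,0,0,0.06,0],[0,0,0,0,0,0.06,0],[0,0,0,0,0,0,0]]}}

```text
time: 13.42
eef_pos: [645.0, 112.1, 179.5]
tcp_rot: [0.0, -0.052, 0.999, -0.0]
contact_force: [-0.1, 0.2, 0.2]
width: 0.004
grip_force: 0.0
```

Call:
{"op": "drive_tool", "data": {"motion": [[0,0,0,0,0,0.05,0],[0,0,0,0,0,0.05,0],[0,0,0,0,0,0,0]]}}

```text
time: 13.67
eef_pos: [645.0, 112.1, 177.1]
tcp_rot: [0.0, -0.052, 0.999, -0.0]
contact_force: [-1.1, -0.0, 3.4]
width: 0.002
grip_force: 1.4
```

Contact with the cap. Continuing gently.

Call:
{"op": "drive_tool", "data": {"motion": [[0,0,0,0,0,0.04,0],[0,0,0,0,0,0.04,0],[0,0,0,0,0,0,0]]}}

```text
time: 13.92
eef_pos: [645.1, 112.1, 175.3]
tcp_rot: [0.0, -0.052, 0.999, -0.0]
contact_force: [-0.4, -0.5, 5.1]
width: 0.003
grip_force: 2.7
```

Call:
{"op": "drive_tool", "data": {"motion": [[0,0,0,0,0,0.02,0],[0,0,0,0,0,0.02,0],[0,0,0,0,0,0,0]]}}

```text
time: 14.17
eef_pos: [645.1, 112.2, 175.2]
tcp_rot: [0.0, -0.052, 0.999, -0.0]
contact_force: [-3.9, -1.6, 12.6]
width: 0.006
grip_force: 6.4
```

Force climbs with no further travel at TCP 175.2 (cap about 105), so the probe is on the bar. Lift off and check.

Call:
{"op": "drive_tool", "data": {"motion": [[0,0,0,0,0,-0.1,0],[0,0,0,0,0,-0.5,0],[0,0,0,0,0,-1,0],[0,0,0,0.5,-0.5,-0.5,0],[0,0,0,0.5,-1,0,0]]}}

```text
time: 14.58
eef_pos: [624.3, 76.3, 230.3]
tcp_rot: [0.002, -0.055, 0.998, 0.001]
contact_force: [0.3, 0.3, 0.4]
width: 0.004
grip_force: 0.0
```

Call:
{"op": "drive_tool", "data": {"motion": [[0,0,0,0.4,-1,0,0],[0,0,0,0.4,-1,0,0],[0,0,0,0.4,-1,0,0],[0,0,0,0.4,-1,0,0],[0,0,0,0.4,-1,0,0]]}}

```text
time: 15.0
eef_pos: [586.9, -58.5, 227.0]
tcp_rot: [0.0, -0.052, 0.999, -0.0]
contact_force: [-0.1, -0.1, -0.8]
width: 0.003
grip_force: 0.0
```

Call:
{"op": "drive_tool", "data": {"motion": [[0,0,0,0.4,-1,0,0],[0,0,0,0.4,-1,0,0],[0,0,0,0.2,-1,0,0],[0,0,0,0,-1,0,0],[0,0,0,0,-0.5,0,0]]}}

```text
time: 15.42
eef_pos: [573.8, -175.7, 226.9]
tcp_rot: [-0.0, -0.05, 0.999, -0.001]
contact_force: [0.3, -0.7, -0.1]
width: 0.006
grip_force: 0.0
```

Call:
{"op": "drive_tool", "data": {"motion": [[0,0,0,0,0,0,0],[0,0,0,0,0,0,0],[0,0,0,0,0,0,0]]}}

```text
time: 15.67
eef_pos: [574.5, -169.8, 226.7]
tcp_rot: [0.0, -0.053, 0.999, 0.0]
contact_force: [0.1, -0.6, 0.3]
width: 0.006
grip_force: 0.0
```

```bash
python3 - <<'E'
from h import *
from cell import cams
a=np.radians(6);G=np.array([[np.cos(a),np.sin(a)],[-np.sin(a),np.cos(a)]]);o=np.array([646.3,112])
im=[];cs=[cams.capture(n) for n in('top','scene')]
for c,x,y in zip(cs,(170,180),(120,190)):
    f=c['frame'][y:y+140,x:x+130,::-1];im.append(cv2.resize(f,None,fx=3,fy=3,interpolation=cv2.INTER_CUBIC))
cv2.imwrite('pics/g7.png',np.hstack(im))
m,ce,s=blob(cs[0],(4,60,60),(16,255,255),(205,170,245,230))
q=((plane(cs[0],cv2.findNonZero(m)[:,0],55)[:,:2]-o)@G.T).astype(np.float32);print(s,q.min(0),q.max(0),cv2.minAreaRect(q))
cc=[]
for c,cb in zip(cs,((205,150,235,180),(210,225,245,255))):
    m2,ce,s=blob(c,(0,180,120),(3,255,255),cb);print('cap',ce,s)
    cc.append(ce)
print(tri(cs[0],cc[0],cs[1],cc[1]))
E
```

```text
[217 179  14  27 329] [-87.01822  -16.186272] [-21.29115   15.770705] ((-54.14674758911133, -0.2034893035888672), (65.70372772216797, 31.942338943481445), 0.12727856636047363)
cap [217.1038961  166.03896104] [212 162  11   9  77]
cap [225.64516129 240.23655914] [220 235  12  11  93]
[646.02947166 112.71056547 103.42266944]
```

View pics/g7.png

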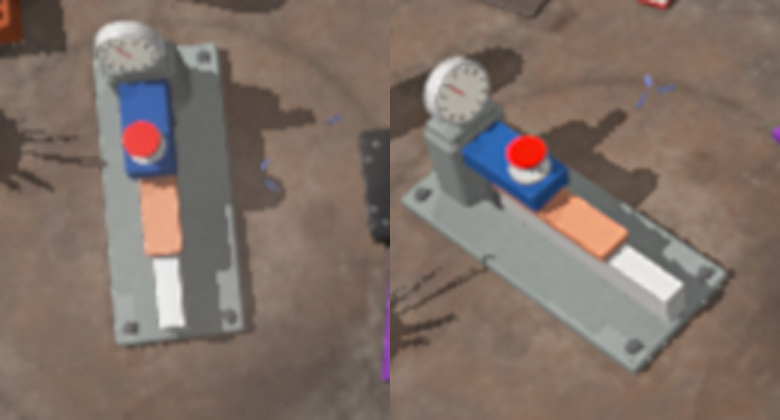

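The bar is unmoved and the cap is about 4 mm lower, at scene (225.6,240). The robot is clear, so I'm handing in.

```bash
python3 -c "
from cell import arm
print(arm.finish_job())"
```

```text
the job is handed in; nothing more can be done
None
```

The copper bar lies flat and centred on the rail up against the end stop, the probe has been pressed down onto it, the robot is clear of everything, and the job is handed in; no verdict came back.

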